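Separate the tightly nested sleeves and sort them by size

TASK

Three steel sleeves are stuck tightly one inside another in the red tray. Take them apart one at a time, pulling the smallest out first and standing it upright in the yellow tray, then the middle one upright in the blue tray. The large one stays standing in the red tray, never tipped or lifted off its floor; leave the other things on the table where they lie.

Things in the scene. Friction and masses are not known exactly. Their poses are not given: they have to be found in the camera images.
- small_sleeve_center (a point): smallest steel sleeve: plain round tube, 32 mm outside, 22 mm bore, 125 mm tall, 0.2 kg. Point: its centre, half-way up; z along its axis. Starts inside the middle sleeve, lower ends level, standing 40 mm out above that one's rim; sprung balls in that one's wall grip it: about 4 to 8 N beyond its weight to pull it straight up for the first 65 mm, clear after 85 mm
- mid_sleeve_center (a point): middle steel sleeve: round tube, 48 mm outside, 38 mm bore, 85 mm tall, 0.3 kg. Point: its centre, half-way up; z along its axis. Starts inside the large sleeve, on its inner floor, standing 40 mm out above its rim; sprung balls in that one's wall grip it: about 5 to 9 N beyond its weight to pull it straight up for the first 30 mm, clear after 45 mm
- large_sleeve_center (a point): large steel sleeve: 64 mm outside, 54 mm bore, 65 mm tall, solid foot (inner floor 20 mm above its underside), 0.95 kg. Point: its centre, half-way up; z along its axis. Stands loose on the floor of the red tray
- tray_red: red square sorting tray, fixed to the table, 130x130 mm outside, 122x122 mm inside, walls 4 mm thick and 14 mm high, floor 4 mm thick; the nest of sleeves stands in it. Origin at the centre of its underside (table height); x and y axes along its sides, z up
- tray_blue: blue square sorting tray, fixed to the table, 130x130 mm outside, 122x122 mm inside, walls 4 mm thick and 14 mm high, floor 4 mm thick; empty, for the middle sleeve. Origin at the centre of its underside (table height); x and y axes along its sides, z up
- tray_yellow: yellow square sorting tray, fixed to the table, 130x130 mm outside, 122x122 mm inside, walls 4 mm thick and 14 mm high, floor 4 mm thick; empty, for the smallest sleeve. Origin at the centre of its underside (table height); x and y axes along its sides, z up
- weld_magnet: red and grey triangular welding magnet, 77x110x24 mm, lying loose on the table, to be left alone; origin at the centre of its underside
- hex_nut: steel hexagon nut, 30x34x16 mm, lying loose on the table, to be left alone; origin at the centre of its underside
- paint_marker: white and red paint marker, 18x126x18 mm, lying along its y axis, lying loose on the table, to be left alone; origin at the centre of its underside
- wrench: combination wrench, 37x203x10 mm, lying along its y axis, lying loose on the table, to be left alone; origin at the centre of its underside
- soft_hammer: white-faced soft hammer with a wooden handle, 89x287x45 mm, lying along its y axis, lying loose on the table, to be left alone; origin at the centre of its underside
- flat_bar: flat steel bar offcut, 220x30x6 mm, lying along its x axis, lying loose on the table, to be left alone; origin at the centre of its underside
There are look-alikes about, which are no part of the job. Several things have the shape of the tray_yellow; the one meant has the colours described above.

How it is judged:
By the outcome, as a careful person would: the job done as asked, in the order asked, and still so for the second after the job is handed in, with the robot touching nothing.
It also fails if it takes over 64 s, if anything falls off the work surface, if the arm or the gripper's body presses on something with over 40 N, if the wrist force passes 120 N, or if a joint passes its speed limit or range.

ROBOT

A 7-joint arm with a two-finger parallel gripper is mounted at the origin on the work surface; the furniture and walls round the work are solid. World frame = base frame: x ahead of the robot, y to its left, z up, the work surface at z = 0. Lengths are in mm, angles in rad, forces in N, time in s.
With the tool pointing down it reaches from about 425 to 825 mm from the base axis. Payload 3.6 kg.
Tool frame: the origin (TCP) lies between the finger pads; the fingertips stand 8 mm ahead of it and the grasp point (between the pads) lies 11 mm behind it (nose_length is the distance from the TCP to the fingertips, in mm); z points along the fingers, y is the line along which they close (so a half turn about z gives the same grasp; the last joint's range is limited). The gripper opens to 93 mm and grips with 3 to 60 N. Pads are 15 mm wide; open, the fingers measure 128 mm over their backs; the gripper's body (75 mm by 188 mm) begins 65 mm behind the grasp point.
Start: joints at [-1.26, 0.615, -0.013, 1.423, 0.008, 1.103, -0.04], TCP at [214.77, 613.462, 226.64] pointing down, gripper open.
Joint ranges: [-3.12, 3.12], [-0.3, 2.06], [-1.34, 1.32], [0.26, 2.42], [-1.36, 4.5], [0.01, 1.98], [-2.84, 2.84]. Speed limits (rad/s): [2.79, 2.79, 3.14, 3.14, 3.14, 3.14, 3.14].

INTERFACE

Orientations are given as a unit quaternion [x, y, z, w].
In Python, from workcell import state, read_camera, sign_off, nose_length gives the robot as it stands. The module is installed in compiled form; this text tells all that it offers.
- The arm moves only by the tool step_arm, never from a script. Its argument "deltas" is a list of rows, each a list of 5 numbers: the gripper command: -1 is shut, 1 is fully open, values between are in proportion, then the shift along the world's x, y, z in units of 25 mm (1.0 is 25 mm), then the turn about the world's z in units of 5 degrees (1.0 is 5 degrees). A call has 1 to 20 rows; each row shifts and turns the commanded pose from where the row before left it; what a row does not reach is not made up. A row lasts 1/12 s, in which the tool goes at most 41.7 mm and 7.16 degrees, less where a joint would pass 70% of its speed; a pose out of reach is approached as far as the arm can. A call is refused whole if a number of a shift passes 1 or a number of a turn 1, either way. A call with a gripper value outside its range is refused whole. The fingers move at their own pace and stop on an object; the grip force is fixed at half the most. Time passes only in rows, so rows that do not move let the fingers close. It gives the time, the measured TCP pose, the force, the opening and the grip force at its end, in the units of the state.
- state(): the state, without advancing time (a new reading comes with each control period).
- read_camera(name): name is "side" or "top"; returns a dict with "image" (420x560x3 uint8, red, green, blue), "fx", "fy", "cx", "cy" (pixels), "k1" (the pictures are not rectified: a ray, as slopes to the right and down, at radius r is drawn at 1 + k1 r^2 times it, then the intrinsics apply), "R" (3x3) and "t" (3): a world point X has camera coordinates R X + t. Camera axes: x right, y down, z forward; pixel columns grow to the right and rows downward; lengths in mm; the calibration is good to about 2 mm. A picture is of the moment at which its call begins. There is no depth.
- sign_off(): hands the job in; it is judged then, once.
The state is a dict: "t": time; "joint_positions": joint angles; "qvel": joint speeds; "tau": joint torques, N m; "tcp_pos": TCP position; "tool_rot": TCP orientation; "force": force on the tool from outside, world axes, zero at the start; "ft_torque": the same for the moment, N m; "gripper_width": opening from 0.0 (shut) to 1.0 (fully open); "finger_force": force on a finger pad.
Only numpy, scipy, OpenCV 4.12 (cv2) and the standard library are available. Lean on these libraries where they do the work, as an engineer would, in place of code of your own. Each camera call takes 0.05 s, during which the arm holds its last target. There are 200 camera calls.

## Working session

There is one attempt and no reset: what is moved stays moved. The work goes in short steps, Python scripts to look and compute and a tool call to move; the robot and the scene stay as the last step left them, time stands still between calls to the robot, and variables do not carry over. Pictures are saved under pics/ and viewed, at most 13 in all, crops included, and the job is handed in when it is done.

Besides the shell and the picture viewer there is one more tool, called as name(argument=value, ...), one argument or row to a line, values as JSON. step_arm: Moves the arm, as the interface text tells. Its arguments: {"type":"object","properties":{"deltas":{"type":"array"}},"required":["deltas"]}

```bash
mkdir -p pics; cat > h.py <<'E'
import numpy as np, cv2
from workcell import *
def cam(n): return read_camera(n)
def ray(c,u,v):
    K=np.array([[c['fx'],0,c['cx']],[0,c['fy'],c['cy']],[0,0,1.]])
    d=np.array([c['k1'],0,0,0,0],float)
    p=cv2.undistortPoints(np.array([[[u,v]]],float),K,d)[0,0]
    R=np.array(c['R']);t=np.array(c['t'])
    return -R.T@t, R.T@np.array([p[0],p[1],1])
def atz(c,u,v,z):
    o,d=ray(c,u,v); return (o+d*(z-o[2])/d[2]).round(1)
def proj(c,X):
    R=np.array(c['R']);p=R@np.array(X,float)+np.array(c['t']);s=p[:2]/p[2];s=s*(1+c['k1']*(s@s))
    return np.array([c['fx']*s[0]+c['cx'],c['fy']*s[1]+c['cy']]).round(1)
def save(c,f,crop=None,s=1):
    im=c['image'][...,::-1]
    if crop: a,b,x,y=crop; im=im[b:y,a:x]
    cv2.imwrite('pics/'+f,cv2.resize(im,None,fx=s,fy=s,interpolation=cv2.INTER_CUBIC))
E
python3 - <<'E'
from h import *
for n in('top','side'):
    c=cam(n); save(c,n+'0.png',s=1.4)
    print(n,-np.array(c['R']).T@np.array(c['t']),np.array(c['R']).round(2).tolist(),c['fx'],c['k1'])
print(state(), nose_length)
E
```

```text
top [ 306.42719591   34.03008788 1707.71203682] [[-0.01, -1.0, 0.0], [-0.99, 0.01, -0.13], [0.13, -0.0, -0.99]] 454.8521334771529 0.011809818306979936
side [  513.6236181  -1334.67856947   807.96659349] [[1.0, -0.04, -0.02], [-0.04, -0.48, -0.88], [0.02, 0.88, -0.48]] 518.899552349122 0.031503221831793576
{'t': 0.1, 'joint_positions': array([-1.26050714,  0.61580604, -0.01261728,  1.42470922,  0.00813065,
        1.10340089, -0.04036856]), 'qvel': array([ 9.98329008e-04, -3.52624162e-03, -4.84382187e-05, -1.47251774e-03,
        4.09586338e-04,  6.58580415e-04, -1.45233187e-03]), 'tau': array([ 4.82923679e-04, -4.60040367e+01,  2.09695534e-01, -1.66245103e+01,
       -6.12028688e-02,  1.68938638e-02,  1.13550839e-04]), 'tcp_pos': array([214.5687591 , 612.84092924, 225.61743836]), 'tool_rot': array([ 1.67544957e-01,  9.85863782e-01, -1.12454951e-03, -1.63650571e-04]), 'force': array([ 0.40878055,  0.72779064, -0.14350056]), 'ft_torque': array([-0.02084336, -0.03620917,  0.07643684]), 'finger_force': 0.0, 'gripper_width': 0.9985498258099842} 8.0
```

View pics/top0.png

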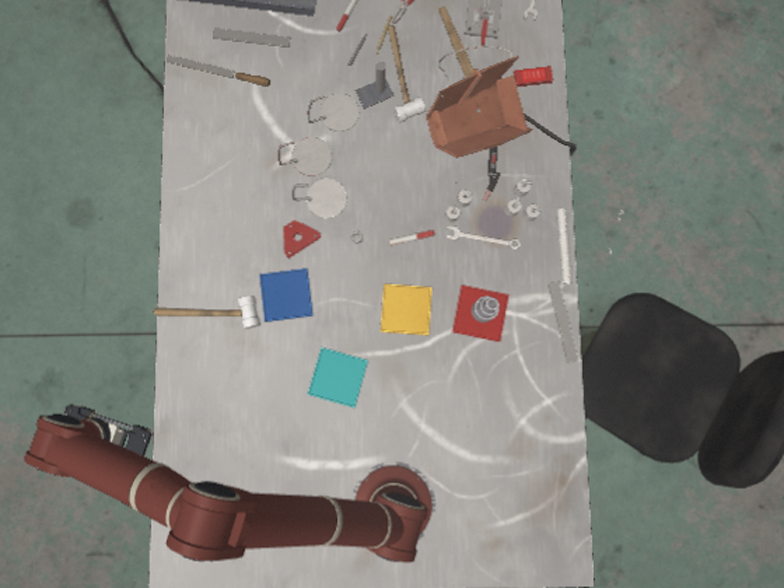

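View pics/side0.png

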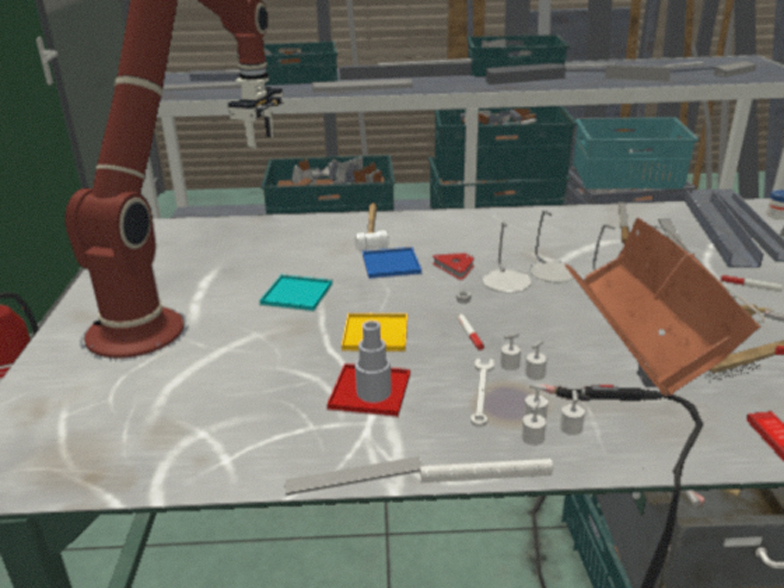

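Top picture (784x588): red tray at (481,313) with the nest at about (487,307), yellow tray (406,309), blue tray (286,295), teal decoy (338,377). Side picture: the small sleeve's top is at about (372,326), the large one's foot near (374,398).

```bash
python3 - <<'E'
from h import *
cs={n:cam(n) for n in('top','side')}
P={'red':[(0,15),(165,180)],'yellow':[(20,30)],'blue':[(105,120)]}
box={'top':{'red':(320,200,366,246),'yellow':(268,200,312,242),'blue':(182,188,226,232)},
 'side':{'red':(232,258,296,298),'yellow':(242,221,295,252),'blue':(255,174,304,200)}}
for n,c in cs.items():
    hsv=cv2.cvtColor(c['image'],cv2.COLOR_RGB2HSV)
    for k,hs in P.items():
        m=np.zeros(hsv.shape[:2],np.uint8)
        for a,b in hs: m|=cv2.inRange(hsv,(a,110,60),(b,255,255))
        x0,y0,x1,y1=box[n][k]; q=np.zeros_like(m); q[y0:y1,x0:x1]=m[y0:y1,x0:x1]
        pts=cv2.findNonZero(q); r=cv2.minAreaRect(cv2.convexHull(pts))
        hull=cv2.convexHull(pts)[:,0]
        w=np.array([atz(c,u,v,14)[:2] for u,v in hull],np.float32)
        rr=cv2.minAreaRect(w); print(n,k,len(pts),rr)
cv2.imwrite('pics/nest.png',np.hstack([cv2.resize(cs['top']['image'][195:250,315:375,::-1],(400,367),interpolation=cv2.INTER_CUBIC),cv2.resize(cs['side']['image'][222:302,226:306,::-1],(367,367),interpolation=cv2.INTER_CUBIC)]))
E
```

```text
top red 865 ((493.1907653808594, -239.96847534179688), (127.5186996459961, 129.2060546875), 77.77979278564453)
top yellow 1167 ((506.5374755859375, -41.31519317626953), (128.26194763183594, 129.51748657226562), 84.53662109375)
top blue 1113 ((550.04345703125, 280.3834228515625), (127.77149963378906, 124.99181365966797), 6.547152996063232)
side red 1085 ((495.4434509277344, -249.9716339111328), (141.522216796875, 130.88153076171875), 77.2378158569336)
side yellow 889 ((508.5201110839844, -53.10832977294922), (142.55821228027344, 130.88436889648438), 85.89189147949219)
side blue 667 ((554.096923828125, 269.42822265625), (127.69769287109375, 143.2018280029297), 6.1155219078063965)
```

View pics/nest.png

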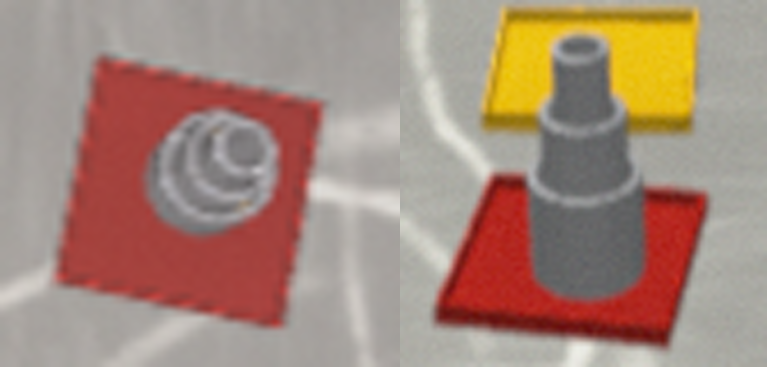

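The close-up shows the small sleeve's top ring at about (352.2,217.2) px in the top camera and (265.4,232.2) px in the side camera. The nest stands off-centre in the red tray, toward the far right.

```bash
python3 - <<'E'
from h import *
t=cam('top');s=cam('side')
print(atz(t,352.2,217.2,149),atz(s,265.4,232.2,149))
(o,d),(p,e)=ray(t,352.2,217.2),ray(s,265.4,232.2)
a=np.linalg.lstsq(np.c_[d,-e],p-o,rcond=None)[0];print(o+d*a[0],p+e*a[1])
# rows of side image: small sleeve edges (dark vs background)
g=cv2.cvtColor(s['image'],cv2.COLOR_RGB2GRAY)
for v in (237,240,243,252,256,270,275): print(v,g[v,250:284].tolist())
print(proj(t,[500,-250,4]),proj(s,[500,-250,4]))
E
```

```text
[ 499.  -251.1  149. ] [ 504.7 -250.9  149. ]
[ 499.07719131 -251.19790715  148.31734313] [ 504.65593288 -250.77925686  148.92997428]
237 [187, 189, 185, 187, 188, 183, 185, 186, 181, 131, 96, 99, 96, 100, 98, 102, 102, 100, 104, 101, 101, 135, 181, 187, 185, 187, 188, 192, 190, 187, 190, 186, 187, 185]
240 [188, 185, 185, 182, 184, 183, 188, 187, 180, 141, 105, 98, 101, 103, 100, 101, 101, 100, 101, 102, 98, 121, 178, 188, 187, 187, 185, 184, 184, 187, 187, 187, 184, 184]
243 [184, 185, 184, 183, 182, 184, 187, 188, 177, 130, 100, 98, 102, 101, 105, 101, 103, 106, 102, 101, 96, 111, 151, 177, 184, 185, 180, 186, 182, 184, 185, 185, 184, 187]
252 [168, 167, 165, 165, 165, 161, 138, 110, 98, 99, 102, 104, 110, 108, 110, 110, 109, 105, 100, 101, 102, 101, 92, 101, 97, 121, 153, 161, 161, 159, 159, 158, 162, 162]
256 [169, 169, 171, 169, 173, 169, 142, 111, 99, 97, 101, 103, 100, 103, 102, 106, 99, 105, 103, 102, 103, 100, 103, 100, 99, 119, 154, 169, 166, 164, 166, 163, 167, 164]
270 [79, 77, 77, 88, 99, 98, 99, 95, 98, 96, 98, 99, 97, 103, 100, 100, 106, 106, 104, 100, 103, 101, 100, 97, 99, 95, 96, 93, 92, 87, 79, 82, 75, 82]
275 [79, 76, 79, 84, 98, 97, 93, 96, 100, 98, 100, 99, 99, 102, 102, 100, 103, 101, 100, 98, 101, 101, 98, 97, 98, 94, 96, 92, 87, 89, 83, 81, 82, 82]
[345.1 221.8] [265.5 280.2]
```

step_arm(
  deltas=[
    [1,1,-0.6,0,-1],
    [1,1,-1,0,-1],
    [1,1,-1,0,-1],
    [1,1,-1,0,-1],
    [1,1,-1,0,-1],
    [1,1,-1,0,-1],
    [1,1,-1,0,-1],
    [1,1,-1,0,-1],
    [1,1,-1,0,-1],
    [1,0.5,-1,0,-1],
    [1,0.5,-1,0,-1],
    [1,0.2,-1,0,-1],
    [1,0,-1,0,-1],
    [1,0,-1,0,-1],
    [1,0,-1,0,0],
    [1,0,-1,0,0],
    [1,0,-1,0,0],
    [1,0,-1,0,0],
    [1,0,-1,0,0],
    [1,0,-1,0,0],
  ],
)

```text
t: 1.97
tcp_pos: [469.6, 122.4, 226.8]
tool_rot: [0.703, 0.712, 0.0, -0.0]
force: [1.0, -1.0, 1.5]
gripper_width: 1.001
finger_force: 0.0
```

step_arm(
  deltas=[
    [1,0.3,-1,0,-0.14],
    [1,0.2,-1,0,0],
    [1,0.2,-1,0,0],
    [1,0.2,-1,0,0],
    [1,0.2,-1,0,0],
    [1,0.2,-1,0,0],
    [1,0,-1,0,0],
    [1,0,-1,0,0],
    [1,0,-1,0,0],
    [1,0,-1,0,0],
    [1,0,-1,0,0],
    [1,0,-1,-0.2,0],
    [1,0,-1,-0.3,0],
    [1,0,-1,-0.5,0],
    [1,0,-0.6,-0.5,0],
    [1,0,-0.3,0,0],
    [0.2,0,0,0,0],
    [0.2,0,0,0,0],
  ],
)

```text
t: 3.47
tcp_pos: [502.7, -248.4, 189.6]
tool_rot: [0.707, 0.707, 0.0, -0.0]
force: [0.8, -0.2, -0.2]
gripper_width: 0.903
finger_force: 0.0
```

```bash
python3 - <<'E'
from h import *
s=cam('side');t=cam('top');q=state();print(q['tcp_pos'],q['tool_rot'],q['gripper_width'],q['force'])
p=q['tcp_pos']
print([proj(s,p+[0,0,k]) for k in(-8,0,11)],proj(s,[502,-251,149]))
a=cv2.resize(s['image'][190:270,220:310,::-1],(450,400),interpolation=cv2.INTER_CUBIC)
b=cv2.resize(t['image'][190:260,315:385,::-1],(350,400),interpolation=cv2.INTER_CUBIC)
cv2.imwrite('pics/a1.png',np.hstack([a,b]))
E
```

```text
[ 503.17744341 -247.42901643  189.87025858] [7.06227793e-01 7.07984208e-01 7.92776965e-04 1.92956388e-04] 0.8180990533170324 [-0.13390017  0.62204599  0.38547222]
[array([264.3, 219.8]), array([264.2, 217. ]), array([264., 213.])] [264.3 232.3]
```

View pics/a1.png

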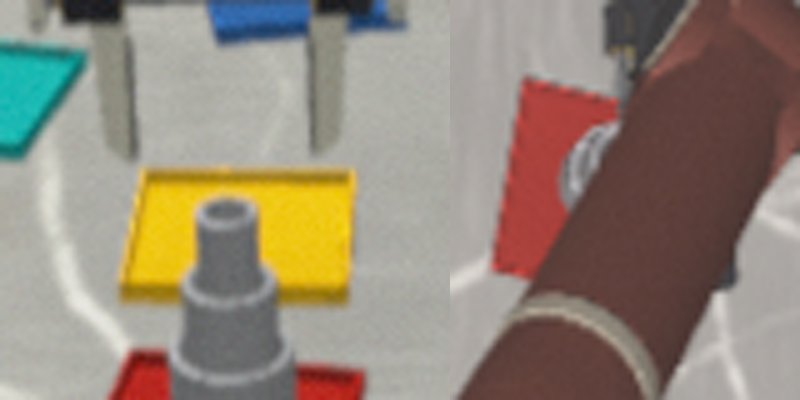

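The fingers' inner edges are at crop x 137 and 312 (middle 224.5), and the sleeve's middle is at 228. So the sleeve is about 2 mm further in x, near x = 505.

step_arm(
  deltas=[
    [0.2,0.08,-0.12,0,0],
    [0.2,0,0,0,0],
    [0.2,0,0,-0.6,0],
    [0.2,0,0,-0.6,0],
    [0.2,0,0,-0.6,0],
    [0.2,0,0,-0.6,0],
    [0,0,0,-0.2,0],
    [-0.1,0,0,0,0],
    [-0.15,0,0,0,0],
    [-0.15,0,0,0,0],
    [-0.15,0,0,0,0],
  ],
)

```text
t: 4.48
tcp_pos: [504.9, -252.4, 125.2]
tool_rot: [0.707, 0.707, 0.0, 0.001]
force: [0.6, 0.1, 0.5]
gripper_width: 0.427
finger_force: 0.0
```

```bash
python3 - <<'E'
from h import *
s=cam('side');q=state();print(q['tcp_pos'],q['gripper_width'],q['force'],q['finger_force'])
cv2.imwrite('pics/a2.png',cv2.resize(s['image'][205:265,230:310,::-1],(800,600),interpolation=cv2.INTER_CUBIC))
E
```

```text
[ 504.83580397 -252.30667393  125.06252253] 0.42584302405680274 [-0.85323312 -0.77124525 -0.31501356] 0.0
```

View pics/a2.png

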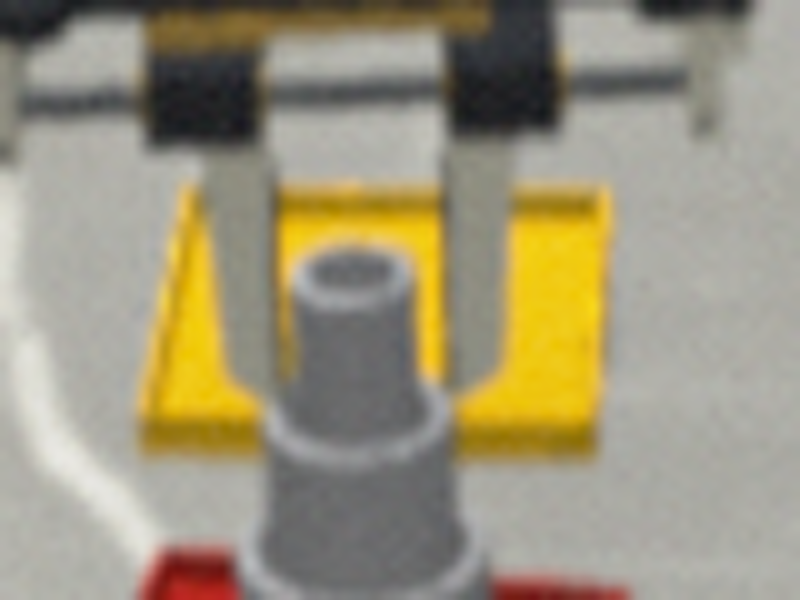

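The gap is about 21 px on the left and 31 px on the right (10 px = 1 camera px, about 2.8 mm). The sleeve is about 1.3 mm toward −x, so I shift and close in stages.

step_arm(
  deltas=[
    [-0.2,-0.05,0.02,0,0],
    [-0.23,0,0,0,0],
    [-0.25,0,0,0,0],
    [-0.27,0,0,0,0],
    [-0.285,0,0,0,0],
    [-0.285,0,0,0,0],
  ],
)

```text
t: 5.03
tcp_pos: [503.0, -251.5, 124.1]
tool_rot: [0.707, 0.707, -0.0, -0.0]
force: [0.4, -0.5, -0.6]
gripper_width: 0.356
finger_force: 0.0
```

step_arm(
  deltas=[
    [-0.3,0,0,0,0],
    [-0.3,0,0,0,0],
  ],
)

```text
t: 5.2
tcp_pos: [503.0, -251.5, 124.1]
tool_rot: [0.707, 0.707, -0.0, -0.0]
force: [-0.2, 0.6, -0.3]
gripper_width: 0.35
finger_force: 0.0
```

step_arm(
  deltas=[
    [-0.31,0,0,0,0],
    [-0.31,0,0,0,0],
  ],
)

```text
t: 5.37
tcp_pos: [503.0, -251.5, 124.1]
tool_rot: [0.707, 0.707, -0.0, -0.0]
force: [0.2, -0.2, 0.5]
gripper_width: 0.343
finger_force: 0.0
```

step_arm(
  deltas=[
    [-0.33,0,0,0,0],
    [-0.33,0,0,0,0],
  ],
)

```text
t: 5.53
tcp_pos: [502.9, -251.6, 124.1]
tool_rot: [0.707, 0.707, -0.0, -0.0]
force: [-0.6, 0.0, 0.1]
gripper_width: 0.342
finger_force: 12.4
```

step_arm(
  deltas=[
    [-0.36,0,0,0,0],
    [-0.4,0,0,0,0],
    [-0.6,0,0,0,0],
    [-1,0,0,0,0],
    [-1,0,0,0,0],
    [-1,0,0,0,0],
  ],
)

```text
t: 6.03
tcp_pos: [502.9, -251.5, 124.1]
tool_rot: [0.707, 0.707, -0.0, -0.0]
force: [-0.8, -0.2, 0.3]
gripper_width: 0.339
finger_force: 30.0
```

step_arm(
  deltas=[
    [-1,0,0,0.1,0],
    [-1,0,0,0.2,0],
    [-1,0,0,0.2,0],
    [-1,0,0,0.2,0],
    [-1,0,0,0.2,0],
    [-1,0,0,0.2,0],
    [-1,0,0,0.2,0],
  ],
)

```text
t: 6.62
tcp_pos: [502.6, -251.2, 156.9]
tool_rot: [0.707, 0.707, -0.0, -0.001]
force: [0.5, 0.0, -9.3]
gripper_width: 0.337
finger_force: 30.0
```

step_arm(
  deltas=[
    [-1,0,0,0.2,0],
    [-1,0,0,0.2,0],
    [-1,0,0,0.2,0],
    [-1,0,0,0.2,0],
    [-1,0,0,0.2,0],
    [-1,0,0,0.2,0],
    [-1,0,0,0.2,0],
    [-1,0,0,0.2,0],
    [-1,0,0,0.2,0],
    [-1,0,0,0.2,0],
    [-1,0,0,0.2,0],
    [-1,0,0,0.2,0],
    [-1,0,0,0.3,0],
    [-1,0,0,0.4,0],
    [-1,0,0,0.2,0],
  ],
)

```text
t: 7.87
tcp_pos: [503.6, -252.0, 240.8]
tool_rot: [0.707, 0.707, 0.0, 0.001]
force: [-0.4, -0.1, -1.3]
gripper_width: 0.338
finger_force: 30.0
```

```bash
python3 - <<'E'
from h import *
s=cam('side');q=state();print(q['tcp_pos'],q['gripper_width'],q['force'],q['finger_force'])
cv2.imwrite('pics/a3.png',cv2.resize(s['image'][150:300,200:340,::-1],(560,600),interpolation=cv2.INTER_CUBIC))
E
```

```text
[ 503.99275399 -252.27900901  241.50242531] 0.34261637562938174 [ 0.11664107 -1.11093087 -1.23112196] 29.999525422645092
```

View pics/a3.png

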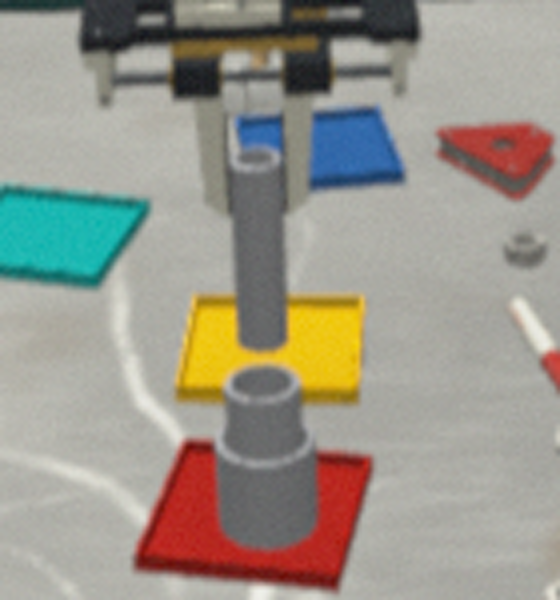

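Small sleeve is out and upright in the grip: its lower end is at crop (262,348), clear of the middle rim at (262,380). Large and middle sleeves still stand.

step_arm(
  deltas=[
    [-1,0,0.4,0,0],
    [-1,0,0.8,0,0],
    [-1,0.1,0.9,0,0],
    [-1,0,0.9,0,0],
    [-1,0,0.9,0,0],
    [-1,0,0.9,0,0],
    [-1,0,0.9,-0.3,0],
    [-1,0,0.9,-0.5,0],
    [-1,0,0.9,-0.6,0],
    [-1,0,0.6,-0.7,0],
    [-1,0,0.3,-0.7,0],
    [-1,0,0,-0.7,0],
    [-1,0,0,-0.7,0],
    [-1,0,0,-0.4,0],
    [-1,0,0,-0.2,0],
    [-1,0,0,0,0],
  ],
)

```text
t: 9.25
tcp_pos: [504.8, -41.2, 118.2]
tool_rot: [0.707, 0.707, -0.001, -0.001]
force: [0.9, -1.0, -2.1]
gripper_width: 0.341
finger_force: 30.0
```

```bash
python3 - <<'E'
from h import *
s=cam('side');q=state();p=q['tcp_pos'];print(p,q['force'])
c=s['image'][...,::-1][200:260,240:320].copy()
for z in(p[2]-100,): print(proj(s,[p[0],p[1]-16,z]),proj(s,[p[0],p[1],p[2]+25]))
cv2.imwrite('pics/a4.png',cv2.resize(c,(800,600),interpolation=cv2.INTER_CUBIC))
E
```

```text
[505.5066989  -41.48465243 119.12706294] [ 0.05263585  0.28063816 -2.24692331]
[266.4 235.8] [264.8 194.8]
```

View pics/a4.png

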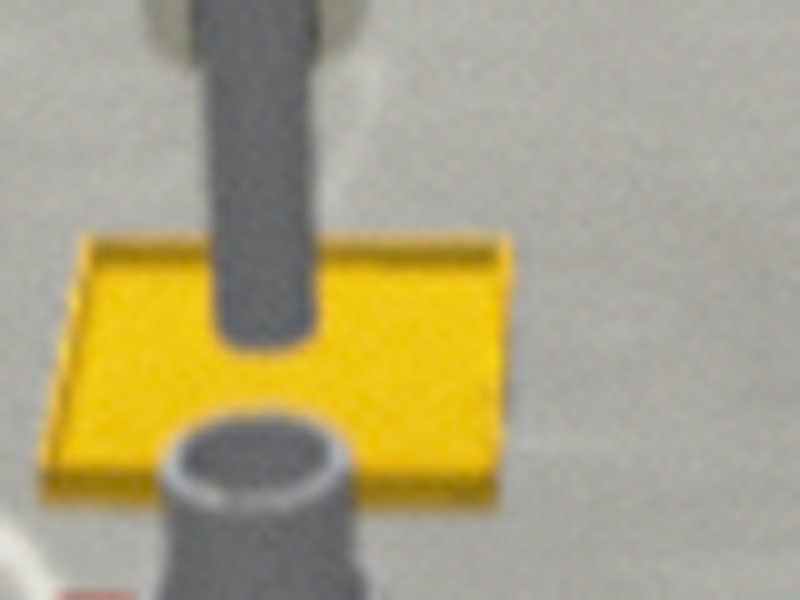

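The sleeve hangs upright over the yellow tray, lower end at crop (265,350), as predicted with no slip. I lower it by touch.

step_arm(
  deltas=[
    [-1,0,0,-0.2,0],
    [-1,0,0,-0.2,0],
    [-1,0,0,-0.05,0],
    [-1,0,0,0,0],
  ],
)

```text
t: 9.63
tcp_pos: [505.3, -41.5, 107.7]
tool_rot: [0.707, 0.707, -0.0, -0.0]
force: [0.4, -0.2, -1.8]
gripper_width: 0.343
finger_force: 30.0
```

step_arm(
  deltas=[
    [-1,0,0,-0.05,0],
    [-1,0,0,-0.03,0],
    [-1,0,0,0,0],
  ],
)

```text
t: 9.88
tcp_pos: [505.5, -41.5, 105.9]
tool_rot: [0.707, 0.707, 0.0, -0.0]
force: [-0.3, 0.3, -2.8]
gripper_width: 0.34
finger_force: 30.0
```

step_arm(
  deltas=[
    [-1,0,0,-0.03,0],
    [-1,0,0,0,0],
  ],
)

```text
t: 10.05
tcp_pos: [505.5, -41.5, 105.1]
tool_rot: [0.707, 0.707, -0.0, -0.0]
force: [-0.2, 0.2, -2.8]
gripper_width: 0.334
finger_force: 30.0
```

step_arm(
  deltas=[
    [-1,0,0,-0.03,0],
    [-1,0,0,0,0],
  ],
)

```text
t: 10.22
tcp_pos: [505.4, -41.5, 104.3]
tool_rot: [0.707, 0.707, -0.0, -0.0]
force: [0.3, 0.3, -1.0]
gripper_width: 0.339
finger_force: 30.0
```

step_arm(
  deltas=[
    [-1,0,0,-0.03,0],
    [-1,0,0,0,0],
  ],
)

```text
t: 10.38
tcp_pos: [505.6, -41.6, 104.1]
tool_rot: [0.707, 0.707, 0.0, -0.0]
force: [-1.2, 0.1, 1.5]
gripper_width: 0.339
finger_force: 30.0
```

step_arm(
  deltas=[
    [-1,0,0,-0.02,0],
    [-1,0,0,0,0],
  ],
)

```text
t: 10.55
tcp_pos: [505.6, -41.6, 104.0]
tool_rot: [0.707, 0.707, 0.0, -0.0]
force: [-1.9, 0.4, 6.4]
gripper_width: 0.334
finger_force: 30.0
```

step_arm(
  deltas=[
    [-0.28,0,0,0,0],
    [-0.2,0,0,0,0],
    [0,0,0,0,0],
    [0.3,0,0,0,0],
    [0.3,0,0,0,0],
    [0.3,0,0,0.3,0],
    [0.3,0,0,0.6,0],
    [0.3,0,0,0.9,0],
    [0.3,0,0,0.9,0],
    [0.3,0,0,0.5,0],
    [0.3,0,-0.5,0,0],
    [0.3,0,-1,0,0],
    [0.3,0,-1,0,0],
    [0.3,0,-1,0,0],
    [0.3,-0.1,-1,0,0],
    [0.3,0,-1,0,0],
    [0.3,0,-1,-0.3,0],
    [0.3,0,-1,-0.6,0],
    [0.3,0,-0.7,-0.6,0],
    [0.3,0,-0.2,0,0],
  ],
)

```text
t: 12.22
tcp_pos: [499.4, -255.6, 142.6]
tool_rot: [0.709, 0.705, -0.002, -0.002]
force: [-0.7, 0.2, 0.5]
gripper_width: 0.652
finger_force: 0.0
```

```bash
python3 - <<'E'
from h import *
t=cam('top');s=cam('side');q=state();print(q['tcp_pos'],q['gripper_width'],q['force'])
cv2.imwrite('pics/a5.png',np.hstack([cv2.resize(s['image'][185:300,220:310,::-1],(470,600),interpolation=cv2.INTER_CUBIC),cv2.resize(t['image'][190:290,260:315,::-1],(330,600),interpolation=cv2.INTER_CUBIC)]))
E
```

```text
[ 501.71276541 -253.02355194  144.84750018] 0.6497443540867824 [ 0.4368817   0.13116528 -0.17581233]
```

View pics/a5.png

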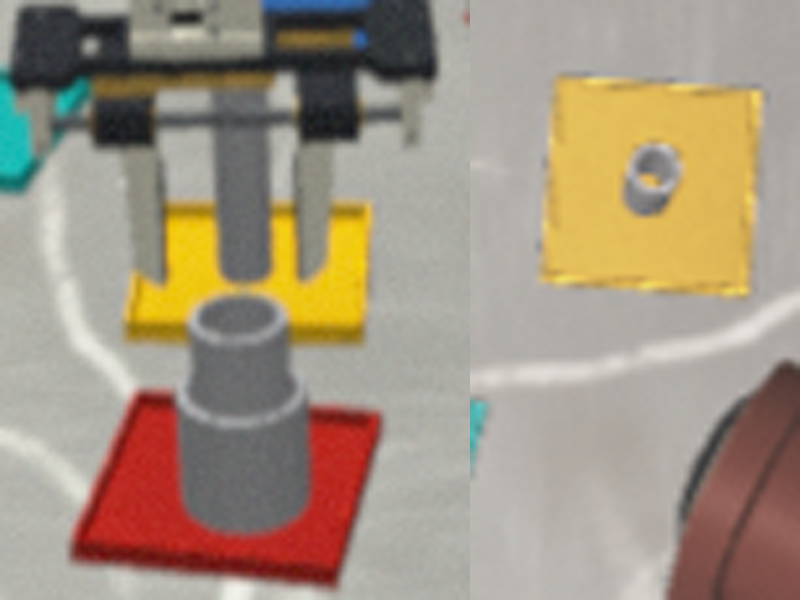

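Small sleeve stands upright in the yellow tray. The arm was still settling toward x = 503, and the middle sleeve stays where it was. I descend and close gently.

step_arm(
  deltas=[
    [0.3,0,0,0,0],
    [0.3,0,0,0,0],
    [0.3,0,0,-0.4,0],
    [0.3,0,0,-0.6,0],
    [0.3,0,0,-0.6,0],
    [0.3,0,0,-0.6,0],
    [0.2,0,0,-0.3,0],
    [0.15,0,0,-0.1,0],
    [0.1,0,0,0,0],
    [0.08,0,0,0,0],
    [0.08,0,0,0,0],
  ],
)

```text
t: 13.23
tcp_pos: [503.4, -251.7, 81.4]
tool_rot: [0.707, 0.707, 0.0, 0.001]
force: [0.2, 0.3, -0.1]
gripper_width: 0.542
finger_force: 0.1
```

step_arm(
  deltas=[
    [0.06,0,0,0,0],
    [0.05,0,0,0,0],
  ],
)

```text
t: 13.4
tcp_pos: [503.1, -251.8, 81.3]
tool_rot: [0.707, 0.707, 0.0, 0.0]
force: [-0.6, -0.3, 0.2]
gripper_width: 0.524
finger_force: 0.3
```

step_arm(
  deltas=[
    [0.035,0,0,0,0],
    [0.035,0,0,0,0],
  ],
)

```text
t: 13.57
tcp_pos: [503.0, -251.7, 80.9]
tool_rot: [0.707, 0.707, -0.0, 0.0]
force: [-1.2, -0.3, 0.7]
gripper_width: 0.52
finger_force: 4.5
```

step_arm(
  deltas=[
    [0,0,0,0,0],
    [-0.1,0,0,0,0],
    [-0.5,0,0,0,0],
    [-1,0,0,0,0],
    [-1,0,0,0,0],
  ],
)

```text
t: 13.98
tcp_pos: [503.0, -251.8, 80.9]
tool_rot: [0.707, 0.707, -0.0, 0.0]
force: [-1.1, -0.5, 3.1]
gripper_width: 0.516
finger_force: 30.0
```

step_arm(
  deltas=[
    [-1,0,0,0.1,0],
    [-1,0,0,0.15,0],
    [-1,0,0,0.15,0],
    [-1,0,0,0.15,0],
    [-1,0,0,0.15,0],
  ],
)

```text
t: 14.4
tcp_pos: [501.9, -250.4, 97.2]
tool_rot: [0.707, 0.707, -0.0, -0.002]
force: [0.4, -0.6, -11.8]
gripper_width: 0.519
finger_force: 30.0
```

step_arm(
  deltas=[
    [-1,0,0,0.15,0],
    [-1,0,0,0.15,0],
    [-1,0,0,0.15,0],
    [-1,0,0,0.15,0],
    [-1,0,0,0.2,0],
    [-1,0,0,0.2,0],
    [-1,0,0,0.3,0],
    [-1,0,0,0.4,0],
    [-1,0,0,0.5,0],
    [-1,0,0,0.6,0],
    [-1,0,0,0.6,0],
    [-1,0,0,0.6,0],
    [-1,0,0,0.3,0],
    [-1,0,0,0,0],
  ],
)

```text
t: 15.57
tcp_pos: [504.3, -252.5, 208.4]
tool_rot: [0.707, 0.707, 0.001, 0.003]
force: [0.1, -0.2, -2.9]
gripper_width: 0.513
finger_force: 30.0
```

```bash
python3 - <<'E'
from h import *
s=cam('side');q=state();p=q['tcp_pos'];print(p,q['gripper_width'],q['force'])
print(proj(s,[p[0],p[1]-24,p[2]-57]))
cv2.imwrite('pics/a6.png',cv2.resize(s['image'][170:300,210:320,::-1],(508,600),interpolation=cv2.INTER_CUBIC))
E
```

```text
[ 503.55903968 -251.93197151  206.86599689] 0.5174012142063226 [ 0.43170847  0.26332445 -4.00950071]
[265.1 237.3]
```

View pics/a6.png

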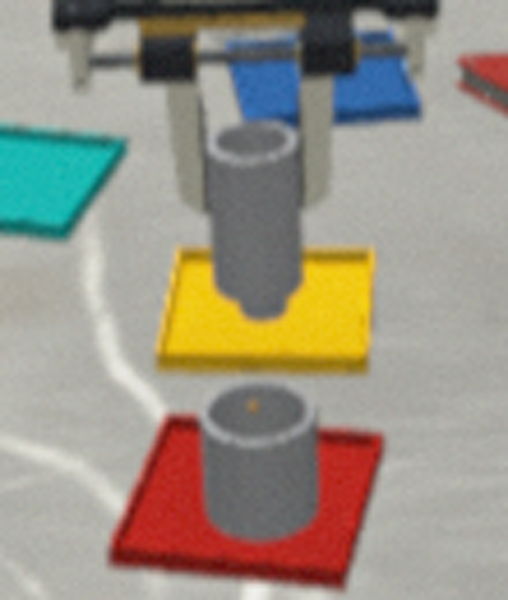

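Middle sleeve is out and upright in the grip. The large one stands alone in the red tray at crop (258,470). I carry the middle sleeve high over the yellow tray to blue.

step_arm(
  deltas=[
    [-1,0,0,0.5,0],
    [-1,0.2,0,0.8,0],
    [-1,0.3,0.3,0.6,0],
    [-1,0.3,0.7,0,0],
    [-1,0.3,1,0,0],
    [-1,0.3,1,0,0],
    [-1,0.2,1,0,0],
    [-1,0.2,1,0,0],
    [-1,0,1,0,0],
    [-1,0,1,0,0],
    [-1,0,1,0,0],
    [-1,0,1,0,0],
    [-1,0,1,0,0],
    [-1,0,1,0,0],
    [-1,0,1,0,0],
    [-1,0,1,0,0],
    [-1,0,1,0,0],
    [-1,0,1,0,0],
    [-1,0,1,0,0],
    [-1,0,1,0,0],
  ],
)

```text
t: 17.28
tcp_pos: [547.1, 174.5, 251.9]
tool_rot: [0.707, 0.707, -0.001, -0.001]
force: [0.3, 0.5, -2.8]
gripper_width: 0.512
finger_force: 30.0
```

step_arm(
  deltas=[
    [-1,0,1,0,0],
    [-1,0,1,0,0],
    [-1,0,1,0,0],
    [-1,0,0.8,-0.3,0],
    [-1,0,0.4,-0.6,0],
    [-1,0,0,-0.8,0],
    [-1,0,0,-0.9,0],
    [-1,0,0,-0.9,0],
    [-1,0,0,-0.9,0],
    [-1,0,0,-0.9,0],
    [-1,0,0,-0.6,0],
    [-1,0,0,-0.4,0],
    [-1,0,0,-0.2,0],
    [-1,0,0,0,0],
    [-1,0,0,0,0],
  ],
)

```text
t: 18.53
tcp_pos: [548.5, 278.6, 91.0]
tool_rot: [0.707, 0.707, 0.0, 0.0]
force: [-0.3, 1.1, -2.5]
gripper_width: 0.518
finger_force: 30.0
```

```bash
python3 - <<'E'
from h import *
s=cam('side');t=cam('top');q=state();p=q['tcp_pos'];print(p,q['gripper_width'],q['force'])
cv2.imwrite('pics/a7.png',np.hstack([cv2.resize(s['image'][140:210,230:330,::-1],(500,350),interpolation=cv2.INTER_CUBIC),cv2.resize(t['image'][170:240,150:210,::-1],(300,350),interpolation=cv2.INTER_CUBIC)]))
E
```

```text
[548.91737635 278.78834944  91.81872626] 0.5117927277875314 [-0.21743287  0.19886053 -3.85290755]
```

View pics/a7.png

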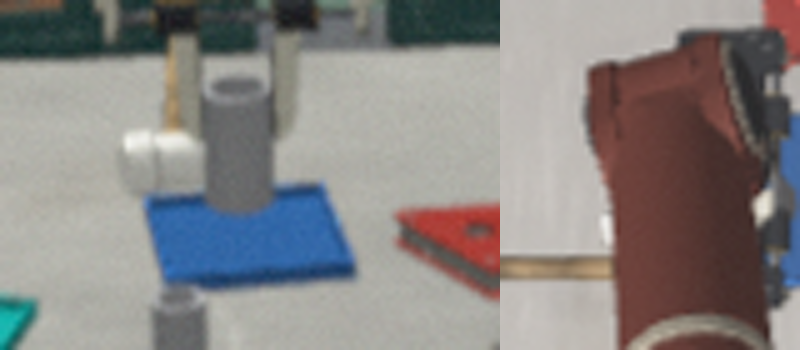

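The sleeve hangs upright over the blue tray, lower end at crop (240,210), about 30 mm above the floor. I lower it by touch.

step_arm(
  deltas=[
    [-1,0,0,-0.3,0],
    [-1,0,0,-0.4,0],
    [-1,0,0,-0.2,0],
    [-1,0,0,-0.1,0],
    [-1,0,0,0,0],
  ],
)

```text
t: 19.05
tcp_pos: [547.2, 278.2, 64.4]
tool_rot: [0.707, 0.707, -0.001, -0.0]
force: [0.1, -0.4, -2.8]
gripper_width: 0.515
finger_force: 30.0
```

step_arm(
  deltas=[
    [-1,0,0,-0.05,0],
    [-1,0,0,-0.03,0],
    [-1,0,0,0,0],
  ],
)

```text
t: 19.3
tcp_pos: [548.1, 278.5, 63.7]
tool_rot: [0.707, 0.707, 0.0, 0.0]
force: [-0.6, -0.2, -3.4]
gripper_width: 0.512
finger_force: 30.0
```

step_arm(
  deltas=[
    [-1,0,0,-0.03,0],
    [-1,0,0,-0.03,0],
    [-1,0,0,0,0],
  ],
)

```text
t: 19.55
tcp_pos: [548.0, 278.4, 62.1]
tool_rot: [0.707, 0.707, -0.0, -0.0]
force: [-0.1, -1.3, -2.7]
gripper_width: 0.514
finger_force: 30.0
```

step_arm(
  deltas=[
    [-1,0,0,-0.03,0],
    [-1,0,0,0,0],
  ],
)

```text
t: 19.72
tcp_pos: [548.0, 278.4, 61.3]
tool_rot: [0.707, 0.707, -0.0, -0.0]
force: [-0.1, 0.1, -2.9]
gripper_width: 0.515
finger_force: 30.0
```

step_arm(
  deltas=[
    [-1,0,0,-0.03,0],
    [-1,0,0,0,0],
  ],
)

```text
t: 19.88
tcp_pos: [548.1, 278.5, 60.9]
tool_rot: [0.707, 0.707, 0.0, -0.0]
force: [-0.7, -1.2, -2.0]
gripper_width: 0.513
finger_force: 30.0
```

step_arm(
  deltas=[
    [-1,0,0,-0.02,0],
    [-1,0,0,0,0],
  ],
)

```text
t: 20.05
tcp_pos: [548.1, 278.4, 60.8]
tool_rot: [0.707, 0.707, 0.0, -0.0]
force: [-1.0, -0.0, 2.8]
gripper_width: 0.516
finger_force: 30.0
```

Touching the floor; release and rise.

step_arm(
  deltas=[
    [0.06,0,0,0,0],
    [0.15,0,0,0,0],
    [0.4,0,0,0,0],
    [0.6,0,0,0,0],
    [0.6,0,0,0,0],
    [0.6,0,0,0.3,0],
    [0.6,0,0,0.6,0],
    [0.6,0,0,0.9,0],
    [0.6,0,0,1,0],
    [0.6,0,0,1,0],
    [0.6,0,0,1,0],
    [0.6,-0.5,-0.7,0.5,0],
    [0.6,-0.5,-1,0,0],
    [0.6,-0.5,-1,0,0],
    [0.6,-0.3,-1,0,0],
    [0.6,0,-0.8,0,0],
    [0.6,0,0,0,0],
    [0.6,0,0,0,0],
  ],
)

```text
t: 21.55
tcp_pos: [503.5, 165.1, 193.5]
tool_rot: [0.708, 0.706, 0.001, 0.0]
force: [1.2, 0.4, 0.1]
gripper_width: 0.801
finger_force: 0.0
```

```bash
python3 - <<'E'
from h import *
t=cam('top');s=cam('side');q=state();print(q['tcp_pos'],q['gripper_width'],q['force'])
cv2.imwrite('pics/a8.png',np.hstack([cv2.resize(s['image'][160:300,220:320,::-1],(428,600),interpolation=cv2.INTER_CUBIC),cv2.resize(t['image'][170:300,170:390,::-1],(372,600*372//620),interpolation=cv2.INTER_CUBIC) if 0 else cv2.resize(t['image'][150:270,180:254,::-1],(370,600),interpolation=cv2.INTER_CUBIC)]))
E
```

```text
[503.31389841 167.51586321 192.93901791] 0.7975136350462921 [ 0.41522    -0.5713635  -0.96030347]
```

View pics/a8.png

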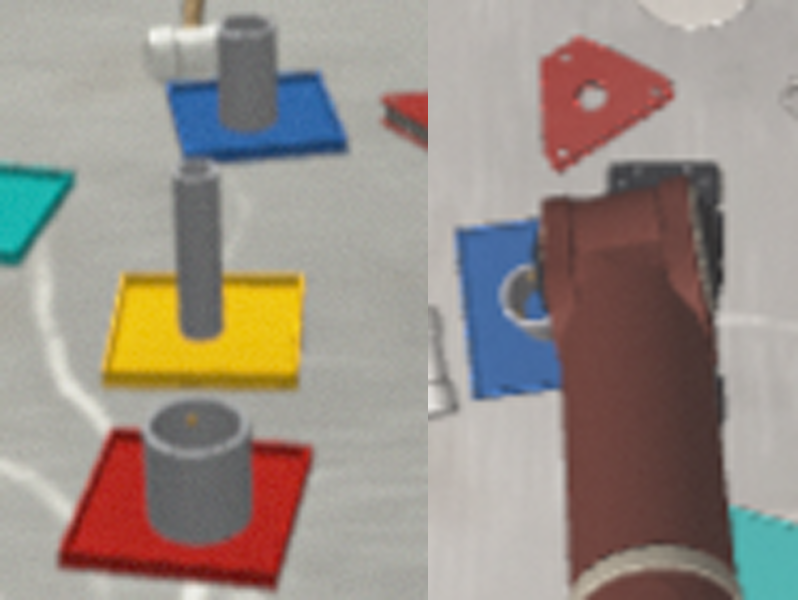

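All three sleeves stand upright: the middle in blue at (247,75), the small in yellow at (198,250) and the large in red at (198,470). The gripper is clear of everything.

```bash
python3 -c "
from workcell import *
print(sign_off())"
```

```text
the job is handed in; nothing more can be done
None
```

I took the sleeves apart in the order asked and handed the job in: the small one stands upright in the yellow tray, the middle one upright in the blue tray, and the large one still stands in the red tray.

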